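Nest the lying cups into one sleeve in the cup trough and latch it

ROBOT

A 6-joint arm with a two-finger parallel gripper is mounted at the origin on the work surface. World frame = base frame: x ahead of the robot, y to its left, z up, the work surface at z = 0. Lengths are in m, angles in rad, forces in N, time in s.
With the tool pointing down it reaches from about 0.3 to 0.85 m from the base axis. Payload 4.2 kg.
Tool frame: the origin (TCP) lies between the finger pads; the fingertips stand 11 mm ahead of it and the grasp point (between the pads) lies 8 mm behind it; z points along the fingers, y is the line along which they close (so a half turn about z gives the same grasp; the last joint's range is limited). The gripper opens to 91 mm and grips with 3 to 60 N. Pads are 32 mm wide; open, the fingers measure 118 mm over their backs; the gripper's body (76 mm by 178 mm) begins 60 mm behind the grasp point.
Start: joints at [-1.251, 0.32, 1.565, -0, 1.257, -0.02], TCP at [0.192, -0.542, 0.225] pointing down, gripper open.
Joint ranges: [-3.11, 3.11], [-0.84, 2.01], [0.21, 2.61], [-1.34, 4.49], [0.05, 2.63], [-2.56, 2.56]. Speed limits (rad/s): [2.57, 2.57, 3.14, 3.14, 3.14, 3.14].

INTERFACE

Orientations are given as a unit quaternion [w, x, y, z].
In Python, from plant import robot gives the robot as it stands. Calls block until the motion is done:
- robot.move_to(position, orientation): joint-space move of the TCP to a pose.
- robot.line_to(position, rotation=None, max_speed=0.15, threshold=None): straight line of the TCP; rotation=None keeps the orientation; max_speed is the mean speed in m/s. With threshold (N) it stops when the force on the tool has changed by that much, and returns True; else False.
- robot.move_joints(angles): joint-space move.
- robot.gripper_to(opening): finger opening in m; the grip force is fixed at half the most; returns when the fingers have stopped.
- robot.hold(seconds).
- robot.solve_ik(position, orientation): joint angles nearest the present ones, or None.
- robot.state(): the state.
- robot.get_image(name): name is "scene" or "top" or "wrist"; returns a dict with "img" (400x640x3 uint8, red, green, blue), "fx", "fy", "cx", "cy" (pixels), "R" (3x3) and "t" (3): a world point X has camera coordinates R X + t. Camera axes: x right, y down, z forward; pixel columns grow to the right and rows downward; lengths in m; the calibration is good to about 2 mm. The wrist camera is an equidistant fisheye: a pixel r from the principal point sees the ray r / f radians off the axis. A picture is of the moment at which its call begins. There is no depth.
A pose or a line that the arm cannot do raises robot.PlanningError and nothing moves.
- robot.job_done(): hands the job in; it is judged then, once.
Trained networks look in a picture, given as the dict that the camera call returned (one of the last four; its "shot" number tells which), for a name from the list of things; names that differ only in an ending like _2 or _b are one class to them, and where a whole thing is asked for, a point or a joint stands for the part that bears it (a point fixed in the world has none). Each returns a list of dicts, best first, with "conf" (0 to 1); they miss things now and then, are a little off and sometimes report something else, mostly with a low value. They report only what shows in the picture. A call takes as long as a camera call. They do not tell look-alikes from the thing itself.
- robot.search_frame(label, picture): "extent" ([left, top, width, height] in pixels, round what is visible of it).
- robot.cut_out(label, picture): "mask" (400x640 bool, what is visible of it) and "extent" ([left, top, width, height] in pixels, round what is visible of it).
The state is a dict: "t": time; "q": joint angles; "joint_vel": joint speeds; "tau": joint torques, N m; "position": TCP position; "tool_rot": TCP orientation; "contact_force": force on the tool from outside, world axes, zero at the start; "torque": the same for the moment, N m; "opening": finger opening in m; "grip_force": force on a finger pad.
Only numpy, scipy, OpenCV 4.12 (cv2) and the standard library are available. Lean on these libraries where they do the work, as an engineer would, in place of code of your own. Each camera call takes 0.05 s, during which the arm holds its last target. There are 200 camera calls.

TASK

Tidy the three metal cups lying in the cup trough into one nested sleeve, pushing them along the trough without lifting them out: first push the cup nearest the stop plate home against it, then push the middle cup fully into that one, and only then the last cup fully into the middle one. Finally slide the keeper bar all the way in across the trough behind the sleeve, and leave the doughnut plate, the shaker and the jar where they are.

Things in the scene. Friction and masses are not known exactly. Their poses are not given: they have to be found in the camera images.
- trough: Fixed V-shaped cup trough of polished, slippery steel on the table, 420 mm long (its y), open at the top; both sides slope at 45 degrees from the bottom line, 12 mm above the table, to edges 30 mm either side and 42 mm high. Origin: on the table below its middle; y runs along it towards the stop plate, x across it away from the robot, z up.
- stop (a point): Point on the face of the stop plate (80 mm wide, leaning back 19 degrees to match the feet) that closes the trough's +y end, 190 mm from the trough's middle, 41 mm above the table: the centre of cup_1's foot belongs here.
- cup_1: Plain aluminium cup, nearest the stop plate, lying in the trough, mouth away from the stop plate, foot towards it. 64 mm long; 22 mm across at the flat foot, chamfered to 50 mm at 14 mm up, then flaring to 73 mm at the mouth; wall 2 mm; inner floor 20 mm above the foot. About 0.11 kg. Origin: centre of the foot; z along its axis to the mouth (lying, it points to trough -y and 19 degrees up).
- cup_2: Plain aluminium cup, the middle one, lying in the trough, mouth away from the stop plate, foot towards it. Identical to cup_1. The free gap between neighbours is at least 45 mm. Nested fully home, its foot is 20 mm from that of the cup around it. Pushed low on the rim by two fingers about 58 mm apart, it slides straight and its chamfered foot climbs into the mouth ahead.
- cup_3: Plain aluminium cup, farthest from the stop plate, lying in the trough, mouth away from the stop plate, foot towards it. Identical to cup_1. Origin: centre of the foot; z to the mouth. The rims stand about 97 mm above the table. Between its mouth and the trough's open end there is room for the fingers.
- cup_1_mouth (a point): Centre of cup_1's mouth, 64 mm from its foot along the axis.
- cup_2_mouth (a point): Centre of cup_2's mouth.
- cup_3_mouth (a point): Centre of cup_3's mouth.
- keeper (a joint): Travel of the keeper bar in m: 0 fully out (starts within 12 mm of it), 0.075 fully in across the trough. It slides along trough +x, away from the robot, at y = 67 mm, just behind the finished sleeve; 1 to 2 N, stays where it is left. A cup not pushed home blocks it.
- keeper_tab (a point): Top centre of the keeper's black upright push tab, on the robot's side of the trough, 80 mm above the table; the tab is 12 mm thick along x, 30 mm wide along y, 50 mm high. With the keeper out it is 139 mm from the trough's middle line. The fixed black guide block on that side is 40 mm high, from 65 to 115 mm off the middle line.
- donut_plate: Bystander: white plate 136 mm across with a doughnut, 42 mm high, left or right of the trough. Origin: centre of the underside. Leave alone.
- shaker: Bystander: glass shaker with steel top, 60 mm across, 82 mm high, right or left of the trough. Origin: centre of the underside. Leave alone.
- jar: Bystander: amber glass jar, 68 mm across, 75 mm high, on the robot's side of the trough. Origin: centre of the underside. Leave alone.
There are look-alikes about, which are no part of the job. Leave any purple look-alike of the cup_1 alone. Leave any yellow look-alike of the cup_2 alone.

How it is judged:
On the way, in this order (a step that is already met when the one before it is completed fails the run):
1. the first cup stands home against the stop plate (distance between cup_1 and stop below 0.007 m and angle between the z axis of cup_1 and the z axis of cup_2, either way round below 0.3 rad), for 0.2 s.
2. the middle cup is fully nested in the first (all of step 1 and distance between cup_2 and cup_1 below 0.0255 m and angle between the z axis of cup_2 and the z axis of cup_1, either way round below 0.17 rad), for 0.2 s.
3. the last cup is fully nested in the middle one (all of step 2 and distance between cup_3 and cup_2 below 0.0255 m and angle between the z axis of cup_3 and the z axis of cup_2, either way round below 0.17 rad), for 0.2 s.
4. the keeper bar is slid all the way in (value of joint keeper above 0.068 m), for 0.2 s.
At the end, for the whole second after the job is handed in: Cup 1's foot within 7 mm of its place at the stop plate; each next cup's foot within 25.5 mm of the foot of the cup around it (fully home is 20) and in line with it to 0.17 rad; keeper pushed in past 68 mm of its 75; all at rest (all of step 3 and value of joint keeper above 0.068 m and linear speed of each of cup_1, cup_2, cup_3 below 0.02 m/s); the robot touches nothing.
It fails at once if a cup is lifted out of the trough (its foot more than 95 mm above the table) (height (world z) of any of cup_1, cup_2, cup_3 above 0.095 m).
It fails at once if the donut plate is disturbed (moved more than 30 mm or tipped) (distance of donut_plate from where it was at the start of the episode above 0.03 m or angle between donut_plate's own z axis and vertical above 0.3 rad).
It fails at once if the shaker is disturbed (moved more than 30 mm or tipped) (distance of shaker from where it was at the start of the episode above 0.03 m or angle between shaker's own z axis and vertical above 0.3 rad).
It fails at once if the jar is disturbed (moved more than 30 mm or tipped) (distance of jar from where it was at the start of the episode above 0.03 m or angle between jar's own z axis and vertical above 0.3 rad).
It also fails if it takes over 64 s, if anything falls off the work surface, if the arm or the gripper's body presses on something with over 40 N, if the wrist force passes 120 N, or if a joint passes its speed limit or range.

## Working session

There is one attempt and no reset: what is moved stays moved. The work goes in short steps, each a Python script; the robot and the scene stay as the last script left them, time stands still between calls to the robot, and variables do not carry over. Pictures are saved under pics/ and viewed, at most 10 in all, crops included, and the job is handed in when it is done.

```bash
mkdir -p pics; ls
python3 - <<'E'
from plant import robot
import cv2,numpy as np
for n in("scene","top"):
    p=robot.get_image(n); cv2.imwrite(f"pics/{n}0.png",p["img"][:,:,::-1]); print(n,p["fx"],p["cx"],p["cy"],np.round(p["R"],3).tolist(),np.round(p["t"],3).tolist())
    for l in("trough","cup_1","keeper","keeper_tab","donut_plate","shaker","jar"):
        print(l,[(np.round(d["extent"]).tolist(),round(d["conf"],2)) for d in robot.search_frame(l,p)])
print(robot.state())
E
```

```text
pics
scene 361.49002894458334 323.460760989522 198.50381247008994 [[-0.53, 0.848, -0.006], [0.555, 0.342, -0.758], [-0.641, -0.405, -0.652]] [0.285, -0.255, 1.244]
trough [([217.0, 182.0, 170.0, 94.0], 0.92)]
cup_1 [([227.0, 182.0, 36.0, 34.0], 0.98), ([268.0, 196.0, 30.0, 36.0], 0.96), ([328.0, 220.0, 30.0, 28.0], 0.85), ([366.0, 189.0, 28.0, 31.0], 0.84), ([291.0, 171.0, 32.0, 28.0], 0.7), ([312.0, 272.0, 42.0, 42.0], 0.59), ([329.0, 181.0, 23.0, 34.0], 0.28)]
keeper [([333.0, 182.0, 18.0, 35.0], 0.84)]
keeper_tab [([332.0, 181.0, 18.0, 31.0], 0.71), ([270.0, 135.0, 22.0, 36.0], 0.32)]
donut_plate [([269.0, 197.0, 35.0, 32.0], 0.65), ([456.0, 228.0, 67.0, 56.0], 0.6)]
shaker [([205.0, 136.0, 20.0, 32.0], 0.82)]
jar [([272.0, 137.0, 22.0, 34.0], 0.86)]
top 396.3701734253227 319.2959902773416 200.8376883020214 [[-0.023, -1.0, 0.016], [-0.995, 0.021, -0.093], [0.093, -0.018, -0.996]] [0.017, 0.594, 0.938]
trough []
cup_1 [([324.0, 170.0, 36.0, 33.0], 0.98), ([335.0, 225.0, 28.0, 32.0], 0.85), ([240.0, 121.0, 32.0, 34.0], 0.77), ([374.0, 168.0, 29.0, 28.0], 0.64), ([264.0, 180.0, 39.0,
[... 225 characters left out ...]
, 31.0], 0.56)]
{'t': 0.8, 'q': array([-1.25103796e+00,  3.19540267e-01,  1.56446901e+00,  1.85584650e-05,
        1.25740000e+00, -2.00068401e-02]), 'joint_vel': array([ 0.00101807, -0.00158334, -0.00165589, -0.00071135,  0.00083466,
        0.00021345]), 'tau': array([ 1.95959374e-04, -4.12296259e+01, -2.32218844e+01,  7.24386075e-02,
        3.77187564e-02,  4.26187810e-06]), 'position': array([ 0.19163797, -0.5421515 ,  0.22502234]), 'tool_rot': array([8.93457836e-05, 9.85605100e-01, 1.69063827e-01, 2.24195450e-05]), 'contact_force': array([ 0.04164623, -0.58336919, -0.46886285]), 'torque': array([ 0.02479638, -0.00675544, -0.02142476]), 'grip_force': 0.0, 'opening': 0.09129541230656119}
```

Run:
```python
import cv2
a=cv2.imread("pics/top0.png")[80:320,110:530]; cv2.imwrite("pics/topc.png",cv2.resize(a,(798,456),interpolation=cv2.INTER_CUBIC))
a=cv2.imread("pics/scene0.png")[110:330,190:540]; cv2.imwrite("pics/scenec.png",cv2.resize(a,(798,502),interpolation=cv2.INTER_CUBIC))
```

```text
(no output)
```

View pics/topc.png

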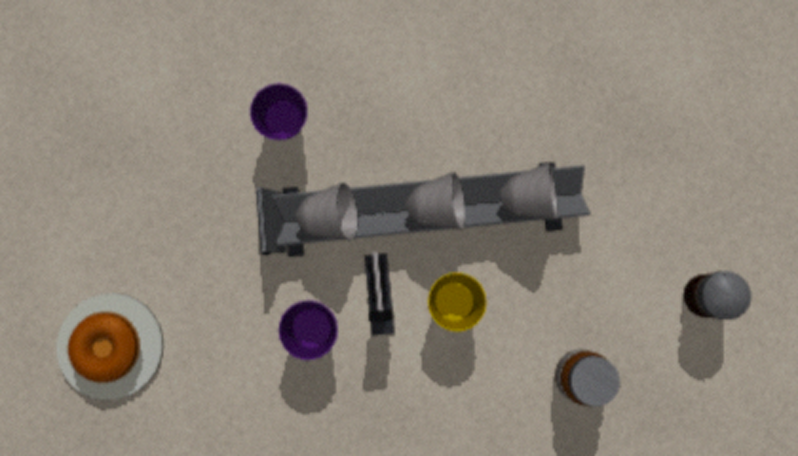

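View pics/scenec.png

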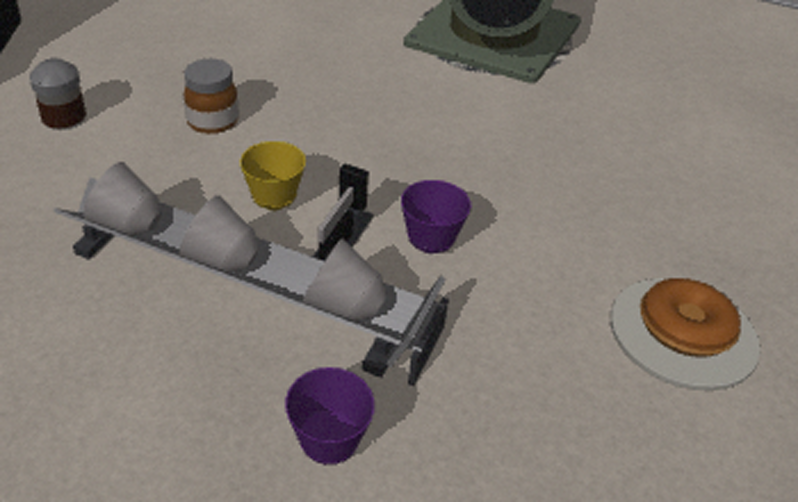

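The views show three grey metal cups lying in the trough (top crop px (325,210), (437,202), (530,193)). The upright purple cups at (279,112) and (308,330) and the yellow one at (457,302) are the look-alikes. The stop plate is at the left (+y), so the cup at (325,210) is cup_1. Next I'll enlarge the crop to get the trough corners and confirm the cups.

Run:
```python
import cv2
a=cv2.imread("pics/top0.png")[160:260,235:435]; a=cv2.convertScaleAbs(cv2.resize(a,(800,400),interpolation=cv2.INTER_CUBIC),alpha=1.5)
cv2.imwrite("pics/topd.png",a)
a=cv2.imread("pics/scene0.png")[170:290,210:390]; a=cv2.convertScaleAbs(cv2.resize(a,(800,533),interpolation=cv2.INTER_CUBIC),alpha=1.2)
cv2.imwrite("pics/scened.png",a)
```

```text
(no output)
```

View pics/topd.png

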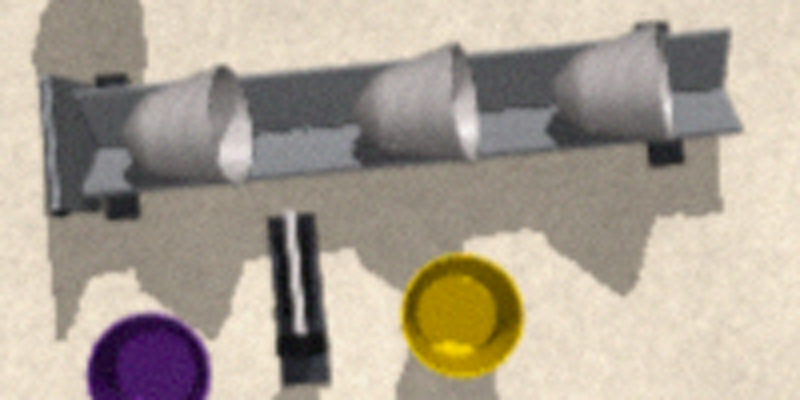

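View pics/scened.png

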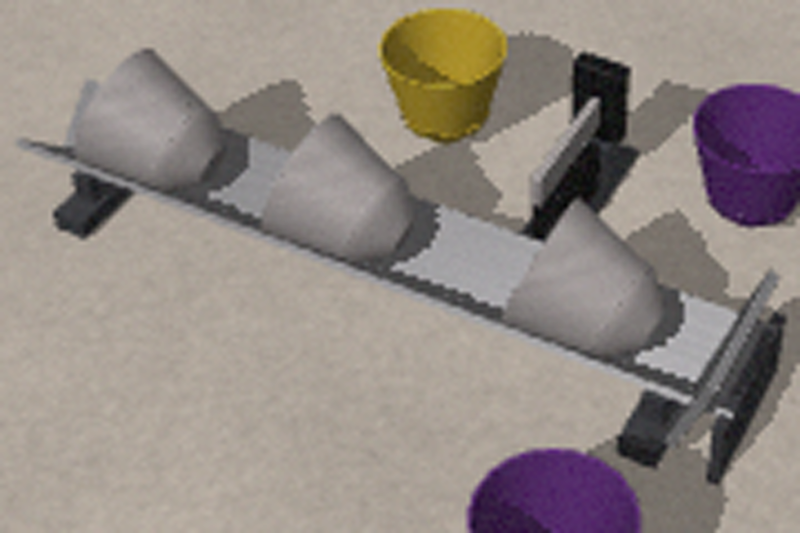

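The crops confirm the cups: 1, 2 and 3 at top-crop px (185,125), (420,105), (620,85), all grey. The trough's open-end corners are at (730,30) and (743,130), and the tab top is at about (302,346). I'll fit the trough pose next.

```bash
cat > h.py <<'E'
from plant import robot
import numpy as np,cv2
from scipy.optimize import least_squares
def proj(p,X): c=np.array(p["R"])@X+np.array(p["t"]); return np.array([p["fx"]*c[0]/c[2]+p["cx"],p["fy"]*c[1]/c[2]+p["cy"]])
def W(s,L): c,n=np.cos(s[2]),np.sin(s[2]); return np.array([s[0]+c*L[0]-n*L[1],s[1]+n*L[0]+c*L[1],L[2]])
E
python3 - <<'E'
from h import *
T=robot.get_image("top");S=robot.get_image("scene")
t=lambda u,v:np.array([u/4+235-.4,v/4+160-.4]); s=lambda u,v:np.array([u/4.444+210-.4,v/4.444+170-.4])
P=[(T,t(730,30),(.03,-.21,.042)),(T,t(743,130),(-.03,-.21,.042)),(S,s(20,142),(.03,-.21,.042))]
Ln=[(T,t(80,92),.03),(T,t(85,193),-.03),(S,s(690,400),.03),(S,s(380,270),.03)]
K=[(T,t(302,345)),(S,s(602,61))]
def f(z):
    r=[proj(p,W(z,L))-u for p,u,L in P]
    r+=[proj(p,W(z,(x,y,.042)))-u for (p,u,x),y in zip(Ln,z[4:])]
    r+=[proj(p,W(z,(z[3],.067,.08)))-u for p,u in K]
    return np.concatenate(r)
R=least_squares(f,[.5,-.02,0,-.135,.18,.18,.18,.0]);z=R.x
print(np.round(z,4));print(np.round(R.fun.reshape(-1,2),2))
np.save("z.npy",z)
# cups: y from silhouettes: foot & mouth extents along trough
for p,n in((T,"top"),(S,"scene")):
    for d in robot.cut_out("cup_1",p):
        m=d["mask"]; v,u=np.nonzero(m); c=np.array(p["img"])[m].mean(0)
        if d["conf"]<.5 or c.max()-c.min()>35: continue
        # fit y of cup: compare mask with projected hull
        a=np.linspace(0,2*np.pi,60)
        def hull(y):
            pts=[]
            for h,r in((0,.011),(.014,.025),(.064,.0365)):
                for q in a:
                    up=np.array([0,np.sin(np.radians(19)),np.cos(np.radians(19))]);ax=np.array([0,-up[2],up[1]])
                    pts.append(proj(p,W(z,np.array([0,y,.041])+ax*h+r*np.cos(q)*np.array([1,0,0])+r*np.sin(q)*up)))
            g=np.zeros((400,640),np.uint8);cv2.fillConvexPoly(g,cv2.convexHull(np.round(np.array(pts)).astype(np.int32)),1);g=g>0
            return (g&m).sum()/(g|m).sum()
        ys=np.arange(-.2,.2,.002);i=[hull(y) for y in ys];print(n,d["extent"],round(d["conf"],2),"foot y",round(ys[np.argmax(i)],3),"iou",round(max(i),2))
E
```

```text
[ 0.6232 -0.0273  0.0756 -0.1324  0.1843  0.1865  0.1903  0.0217]
[[-0.16  0.28]
 [-0.4  -0.28]
 [-0.73 -1.41]
 [ 0.03  0.28]
 [-0.01 -0.1 ]
 [ 0.28 -0.71]
 [-0.48  1.24]
 [-0.47  0.2 ]
 [-0.16  0.18]]
top [324.5, 168.3, 34.5, 31.9] 0.82 foot y 0.018 iou 0.93
top [267.9, 178.2, 30.7, 28.8] 0.77 foot y 0.158 iou 0.82
top [375.5, 167.0, 26.4, 28.4] 0.72 foot y -0.104 iou 0.83
scene [229.2, 181.2, 30.4, 34.2] 0.77 foot y -0.102 iou 0.87
scene [268.0, 197.0, 32.3, 35.4] 0.73 foot y 0.018 iou 0.94
scene [321.9, 214.5, 37.6, 35.0] 0.58 foot y 0.158 iou 0.93
```

Fit residuals are about 1 px. Both views agree on foot y of 0.158, 0.018 and -0.103 m, and the gaps of about 67 and 48 mm match the ≥45 mm given. Pushing cup_1 now.

```bash
cat >> h.py <<'E'
z=np.load("z.npy")
def quat():
    best=None
    for ph in((z[2]+np.pi/2)/2,(z[2]-np.pi/2)/2):
        q=[0,np.cos(ph),np.sin(ph),0]; s=robot.solve_ik(W(z,(0,.05,.2)),q)
        if s is not None and (best is None or abs(s[5])<best[0]): best=(abs(s[5]),q)
    return best[1]
def loc():
    p=robot.state()["position"]; d=p[:2]-z[:2];c,n=np.cos(z[2]),np.sin(z[2]); return np.round([c*d[0]+n*d[1],-n*d[0]+c*d[1],p[2]],4)
def go(x,y,zz,v=.15,th=None): 
    r=robot.line_to(W(z,(x,y,zz)),max_speed=v,threshold=th); s=robot.state()
    print("hit" if r else "-",loc(),"F",np.round(s["contact_force"],1),"t",round(s["t"],1)); return r
def cup(y0,ymax,th,H=.058):
    go(0,y0,.1,.2)
    if go(0,y0,H,.06,6): return print("BLOCKED")
    go(0,ymax,H,.04,th)
def look(n,name):
    p=robot.get_image(n); cv2.imwrite(f"pics/{name}.png",p["img"][:,:,::-1]); return p
E
python3 - <<'E'
from h import *
q=quat();robot.move_to(W(z,(0,.05,.2)),q);robot.gripper_to(.05);print(robot.state()["opening"],robot.state()["q"].round(2))
cup(.048,.115,7)
p=look("scene","s1")
a=p["img"][150:300,200:420,::-1];cv2.imwrite("pics/s1c.png",cv2.resize(a,(792,540)))
E
```

```text
0.050109604832408595 [ 0.02  0.41  1.5   0.    1.24 -0.06]
- [0.0008 0.048  0.1008] F [-1.   0.2  0.5] t 4.9
- [0.0003 0.048  0.0581] F [ 0.3 -0.5 -0.5] t 5.8
hit [0.0004 0.11   0.0582] F [ 0.5 -2.1  3.1] t 7.2
```

View pics/s1c.png

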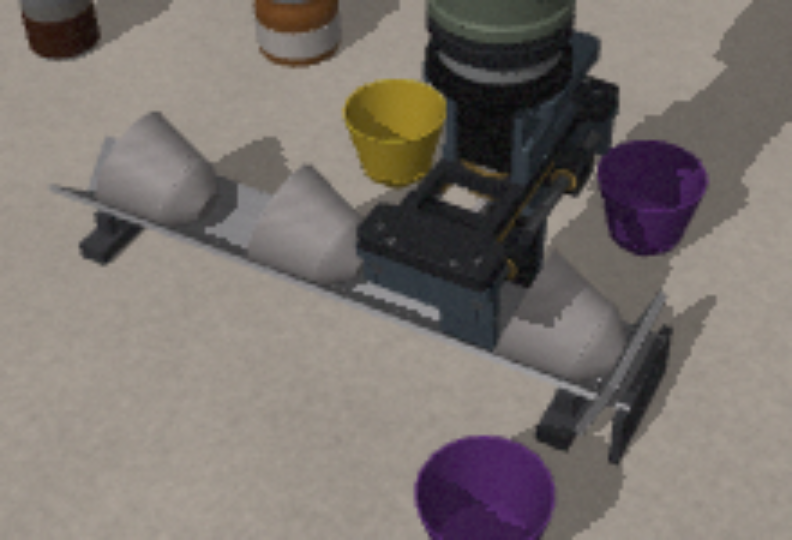

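cup_1 sits against the stop plate (it stopped at TCP y 0.110, about 0.108 expected). Next is cup_2.

Run:
```python
from h import *
go(0,.1,.058,.05);go(0,.09,.13,.15)
go(0,-.081,.13,.25)
cup(-.081,.1,14)
p=look("scene","s2")
a=p["img"][150:300,200:420,::-1];cv2.imwrite("pics/s2c.png",cv2.resize(a,(792,540)))
```

```text
- [-0.0003  0.0997  0.0576] F [-0.4  0.4  0.3] t 7.6
- [-0.0006  0.0901  0.1294] F [-0.6  0.5  0.3] t 8.3
- [-0.0003 -0.08    0.1294] F [0.2 1.1 0.6] t 9.1
- [-0.0007 -0.0792  0.0991] F [ 0.8  0.8 -0.2] t 9.4
- [ 0.0003 -0.0811  0.0582] F [0.4 0.  0.3] t 10.2
hit [0.002  0.0903 0.0588] F [ 1.1 -3.   2.1] t 14.2
```

View pics/s2c.png

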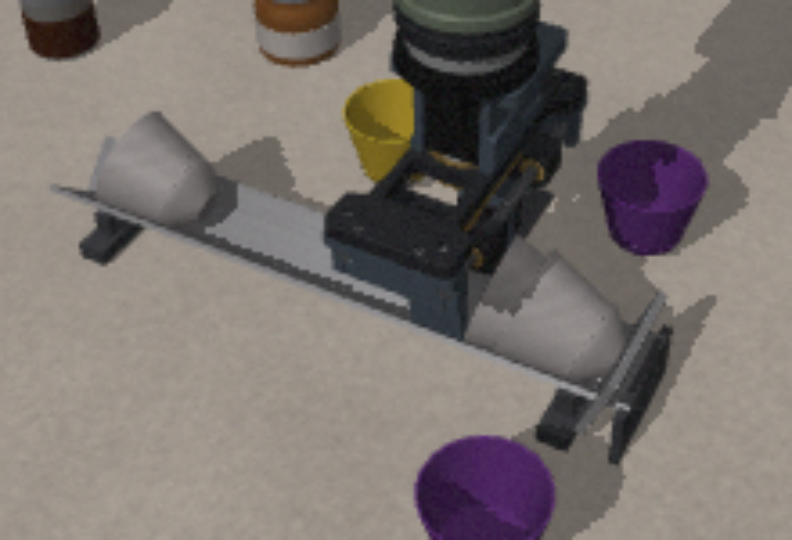

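cup_2 stopped at TCP y 0.090, 20 mm behind cup_1 as expected, and the picture shows it nested. Next is cup_3.

Run:
```python
from h import *
go(0,.08,.058,.05);go(0,.07,.14,.15)
go(0,-.207,.14,.25)
cup(-.207,.085,15)
p=look("scene","s3")
a=p["img"][150:300,200:420,::-1];cv2.imwrite("pics/s3c.png",cv2.resize(a,(792,540)))
```

```text
- [-0.0005  0.0798  0.0576] F [ 0.9 -0.  -0.4] t 14.6
- [-0.0007  0.0702  0.1392] F [-0.   0.5  0.6] t 15.3
- [ 0.     -0.2056  0.1399] F [-0.6  1.2 -0.4] t 16.5
- [-0.0003 -0.2057  0.0994] F [0.7 0.  0.4] t 16.9
- [ 0.0003 -0.2071  0.0582] F [-0.9 -0.2  0.4] t 17.7
hit [0.0014 0.0704 0.0586] F [ 0.1 -4.   1.8] t 23.9
```

View pics/s3c.png

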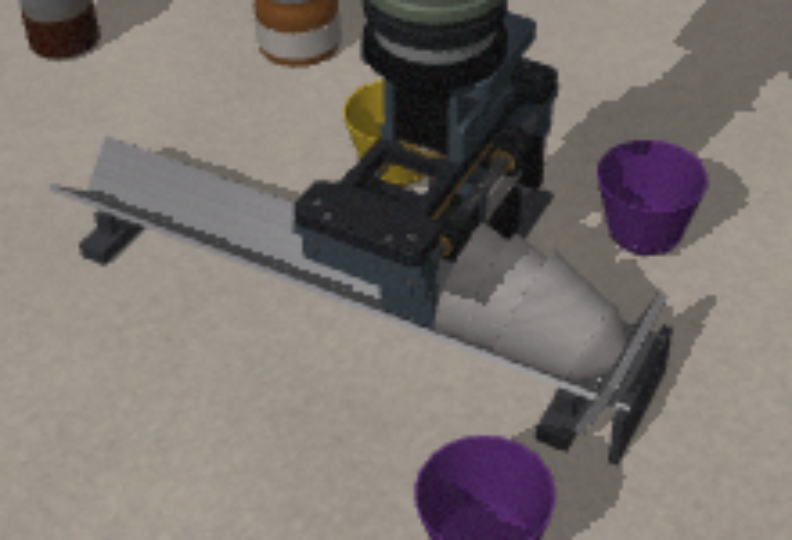

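cup_3 stopped at TCP y 0.070, so all three are nested. Now the keeper.

Run:
```python
from h import *
go(0,.06,.058,.05);go(0,.05,.17,.15)
robot.gripper_to(.0)
go(-.178,.067,.17,.2)
if not go(-.178,.067,.072,.08,6):
    go(-.07,.067,.072,.03,12)
    go(-.10,.067,.072,.05);go(-.13,.067,.2,.15);go(-.2,-.05,.25,.2)
p=look("scene","s4")
a=p["img"][150:300,200:420,::-1];cv2.imwrite("pics/s4c.png",cv2.resize(a,(792,540)))
p=look("top","t4")
```

```text
- [-0.0003  0.0599  0.0577] F [ 0.1 -0.3  0.2] t 24.4
- [-0.0007  0.0502  0.169 ] F [ 0.5  0.6 -0.6] t 25.3
- [-0.1767  0.0669  0.1703] F [-0.  -0.6  0.4] t 27.1
- [-0.1776  0.067   0.0724] F [ 0.2 -0.5  1.1] t 28.5
hit [-0.0815  0.0671  0.0715] F [ 0.1 -0.3 -0.3] t 31.4
- [-0.1001  0.067   0.0722] F [ 0.4  0.6 -0.8] t 31.9
- [-0.1304  0.067   0.1992] F [-0.  -0.3 -0.1] t 32.9
- [-0.2    -0.0496  0.2495] F [0.6 0.1 0.4] t 33.8
```

View pics/s4c.png

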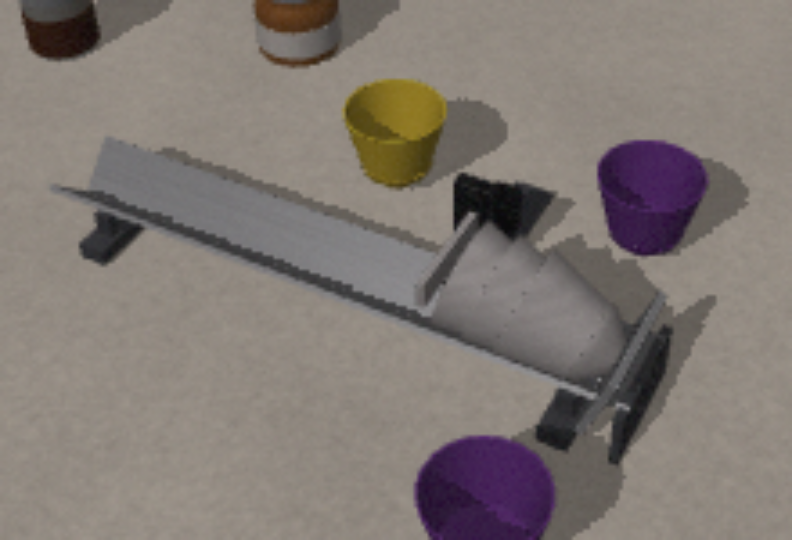

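The keeper bar lies across the trough right behind the nested sleeve. It hit its end stop at x -0.0815, against about -0.083 expected. The bystanders haven't moved, so I'm handing in.

```bash
python3 -c "
from plant import robot
robot.hold(.5);print(robot.job_done())"
```

```text
the job is handed in; nothing more can be done
None
```

I pushed the three cups into one nested sleeve against the stop plate, slid the keeper bar to its end stop and handed the job in at about 34 s; no verdict came back, but the last picture shows the finished sleeve, with the jar and shaker where they were (the plate is outside that crop).

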